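Lock the lid on the bowl cutter and start it

TASK

Get the bowl cutter ready and set it going: fit its lid on the bowl, turn it clockwise until all its ears are hard up against the end stops of the hooks, and only when it is locked press the start button. Leave the other things on the table where they are.

Things in the scene. Friction and masses are not known exactly. Their poses are not given: they have to be found in the camera images.
- cutter: Table-top bowl cutter, fixed, steel. Origin on the table under the bowl's axis, z up, x towards its motor housing (box 135 x 170 mm, 166 mm high, from 126 to 261 mm along x). Deck under the bowl 70 mm high, 265 mm in x, 245 mm wide. Round steel bowl, outer radius 97 mm, rim 175 mm high. Three dark steel hooks round the rim at 60, 180 and 300 degrees anticlockwise from +x, seen from above.
- mouth (a point): Bowl's axis at the top of the free rubber gasket on the rim, 181 mm high; axes as the cutter's. The gasket is sprung: about 5 N (the lid's weight included) starts it down, 2 mm takes 9 N, it bottoms at 4 mm.
- hook0 (a point): Hook at 60 degrees: 40 mm long along the rim, 103 to 124 mm from the axis, top 193 mm high; its lip is 7 mm above the free gasket; open at its anticlockwise end, shut by a 6 mm end stop at its clockwise end. This point: where the middle of an ear's underside lies when home, 106 mm from the axis, 179 mm high. The lid is home with one ear in each hook, any of the three ways round.
- hook1 (a point): The same for the hook at 180 degrees.
- hook2 (a point): The same for the hook at 300 degrees.
- lid: The lid, grey plastic, about 0.35 kg, loose, right way up on the white board (15 mm high). Origin: centre of the underside of its round flange (radius 97 mm, 6 mm thick), z up, x along its grip bar. Below the origin a tapered spigot, radius 88 mm, reaches 12 mm down and enters the bowl with about 3 mm play. Three ears on the rim at 90, 210 and 330 degrees anticlockwise from +x.
- lid_grip (a point): Middle of the lid's black grip bar, 40 mm above the lid's origin. The bar: 150 mm long (along the lid's x), 22 mm wide, 20 mm high, on a leg near each end, the free span 100 mm long. The lid balances about here.
- lid_ear (a point): Middle of the underside of the ear at 90 degrees, 106 mm from the lid's centre. Ears are 40 mm long, reach 112 mm; their top ramps from 4 mm thick (clockwise end) to 9 mm, flat over the last 12 mm. The lid drops in only if turned 25 to 85 degrees anticlockwise of home (45 is good). Turning clockwise draws it 2 mm down, takes about 1 N m, less if pressed down with some 5 N, then stops hard.
- start (a joint): Travel of the start button, m: 0 released, 0.006 fully down (takes 5 N; it springs back). Pressed means beyond 0.004.
- start_top (a point): Centre of the top of the start button: flat, round, white, 28 mm across, pressed straight down, on top of the motor housing, 160 mm along the cutter's x and 45 mm to its -y side. The mushroom-headed knob 90 mm beside it (to +y) is the stop.
- tub: Bystander: white lidded tub, 92 mm across, 100 mm high, on the far end of the board; origin under its centre.
- scraper: Bystander: steel dough scraper, 115 mm wide, lying on the far end of the board; origin under its middle.
- basin: Bystander: small steel bowl, 104 mm across, 55 mm high; origin under its centre.
- sprayer: Bystander: white spray bottle, 72 mm across, 210 mm high; origin under its centre.
- ladle: Bystander: steel spoon, 260 mm long, lying on the table; origin at its middle.
- jar: Bystander: glass jar, 76 mm across, 120 mm high; origin under its centre.
Mind the look-alikes: they are no part of the job. Leave any yellow look-alike of the lid alone.

How it is judged:
By the outcome, as a careful person would: the job done as asked, in the order asked, and still so for the second after the job is handed in, with the robot touching nothing.
It also fails if it takes over 64 s, if anything falls off the work surface, if the arm or the gripper's body presses on something with over 40 N, if the wrist force passes 120 N, or if a joint passes its speed limit or range.

ROBOT

A 6-joint arm with a two-finger parallel gripper is mounted at the origin on the work surface. World frame = base frame: x ahead of the robot, y to its left, z up, the work surface at z = 0. Lengths are in m, angles in degrees, forces in N, time in s.
With the tool pointing down it reaches from about 0.3 to 0.75 m from the base axis. Payload 8.5 kg.
Tool frame: the origin (TCP) lies at the very end of the fingers, on their centre line; the grasp point (between the pads) lies grasp_offset behind it (grasp_offset is the distance from the TCP to the grasp point, in m); x points along the fingers, z is the direction in which the jaws open and shut, and the axes are right-handed (so a half turn about x gives the same grasp; the last joint's range is limited). The gripper opens to 85 mm and grips with 20 to 120 N. Pads are 22 mm wide; open, the fingers measure 114 mm over their backs; the gripper's body (76 mm by 85 mm) begins 54 mm behind the grasp point. The pads swing forward as they close: fully open they stand 13 mm farther back than shut.
Start: joints at [55.388, 21.807, 74.336, -0, 83.858, -12.336], TCP at [0.208, 0.509, 0.231] pointing down, gripper open.
Joint ranges: [-178.18, 178.18], [-50.72, 133.34], [12.68, 142.11], [-81.47, 261.47], [9.98, 163.14], [-165.26, 165.26]. Speed limits (degrees/s): [136.94, 136.94, 180, 180, 180, 180].

INTERFACE

Orientations are given as a 3x3 rotation matrix whose columns are the frame's x, y, z axes.
In Python, from rig import observe, get_image, close_job, recognise, grasp_offset gives the robot as it stands.
- The arm moves only by the tool drive_tool, never from a script. Its argument "targets" is a list that holds one entry, the list of rows, each a list of 7 numbers: the shift along the tool's x, y, z in units of 50 mm (1.0 is 50 mm), then the turn, a rotation vector about the tool's x, y, z in rad, then the opening, from -1 (shut) to 1 (fully open), so that 0 is half open. A call has 1 to 5 rows; each row shifts and turns the commanded pose from where the row before left it, along the tool's axes as they then stand; what a row does not reach is not made up. A row lasts 1/10 s, in which the tool goes at most 50 mm and 8.59 degrees, less where a joint would pass 70% of its speed; a pose out of reach is approached as far as the arm can. A call is refused whole if a number of a shift passes 1 or a number of a turn 0.15, either way. A call with a gripper value outside its range is refused whole. The fingers move at their own pace and stop on an object; "force" is the grip in N (left out, the last holds). Time passes only in rows, so rows that do not move let the fingers close. It gives the time, the measured TCP pose, the force and the opening at its end, in the units of the state.
- observe(): the state, without advancing time (a new reading comes with each control period).
- get_image(name): name is "scene" or "top"; returns a dict with "image" (384x512x3 uint8, red, green, blue), "fx", "fy", "cx", "cy" (pixels), "rvec" (rotation vector, rad) and "tvec" (3), from world to camera coordinates, as OpenCV has them. Camera axes: x right, y down, z forward; pixel columns grow to the right and rows downward; lengths in m; the calibration is good to about 2 mm. A picture is of the moment at which its call begins. There is no depth.
- close_job(): hands the job in, once; it reports no verdict.
Trained networks look in a picture, given as the dict that the camera call returned (one of the last four; its "shot" number tells which), for a name from the list of things; names that differ only in an ending like _2 or _b are one class to them, and where a whole thing is asked for, a point or a joint stands for the part that bears it (a point fixed in the world has none). Each returns a list of dicts, best first, with "p" (0 to 1); they miss things now and then, are a little off and sometimes report something else, mostly with a low value. They report only what shows in the picture. A call takes as long as a camera call. They do not tell look-alikes from the thing itself.
- recognise(label, picture): "at" ([column, row] as shares, 0 to 1, of the picture: columns of its width, rows of its height, amid what is visible of it).
The state is a dict: "time_s": time; "q": joint angles; "qvel": joint speeds; "joint_efforts": joint torques, N m; "position": TCP position; "tool_rot": TCP orientation; "ft_force": force on the tool from outside, world axes, zero at the start; "wrist_torque": the same for the moment, N m; "grip_width": finger opening in m.
Only numpy, scipy, OpenCV 4.12 (cv2) and the standard library are available. Lean on these libraries where they do the work, as an engineer would, in place of code of your own. Each camera call takes 0.05 s, during which the arm holds its last target.

## Working session

There is one attempt and no reset: what is moved stays moved. The work goes in short steps, Python scripts to look and compute and a tool call to move; the robot and the scene stay as the last step left them, time stands still between calls to the robot, and variables do not carry over. Pictures are saved under pics/ and viewed, and the job is handed in when it is done.

Besides the shell and the picture viewer there is one more tool, called as name(argument=value, ...), one argument or row to a line, values as JSON. drive_tool: Moves the arm, as the interface text tells. Its arguments: {"type":"object","properties":{"targets":{"type":"array"},"force":{"type":"number"}},"required":["targets"]}

```bash
ls; mkdir -p pics; cat > h.py <<'E'
import numpy as np, cv2, json, pickle
from rig import *
def shot(name,fn):
    d=get_image(name); cv2.imwrite('pics/'+fn,d['image'][:,:,::-1]); pickle.dump(d,open('pics/'+fn+'.pkl','wb')); return d
def cam(d):
    R,_=cv2.Rodrigues(np.array(d['rvec'],float)); return R,np.array(d['tvec'],float).ravel()
def proj(d,P):
    R,t=cam(d); c=R@np.array(P,float)+t; return np.array([d['fx']*c[0]/c[2]+d['cx'],d['fy']*c[1]/c[2]+d['cy']])
def back(d,uv,z):
    R,t=cam(d); r=R.T@np.array([(uv[0]-d['cx'])/d['fx'],(uv[1]-d['cy'])/d['fy'],1.]); o=-R.T@t
    return o+r*(z-o[2])/r[2]
def tri(d1,u1,d2,u2):
    A=[];b=[]
    for d,u in((d1,u1),(d2,u2)):
        R,t=cam(d); r=R.T@np.array([(u[0]-d['cx'])/d['fx'],(u[1]-d['cy'])/d['fy'],1.]);r/=np.linalg.norm(r);o=-R.T@t
        M=np.eye(3)-np.outer(r,r);A.append(M);b.append(M@o)
    return np.linalg.solve(sum(A),sum(b))
E
python3 - <<'E'
from h import *
a=shot('scene','s0.png');b=shot('top','t0.png')
print(grasp_offset, observe())
for n in ['lid','lid_grip','lid_ear','cutter','start','start_top','mouth','hook0','hook1','hook2','tub','basin','sprayer','jar']:
  for nm,d in(('s',a),('t',b)):
    try: print(n,nm,[(round(r['p'],2),[round(r['at'][0]*512),round(r['at'][1]*384)]) for r in recognise(n,d)])
    except Exception as e: print(n,nm,e)
for nm,d in(('s',a),('t',b)):
  R,t=cam(d); print(nm,-R.T@t,d['fx'])
E
```

```text
pics
0.0187 {'time_s': 0.1, 'q': array([ 5.53868565e+01,  2.18392947e+01,  7.43790569e+01,  2.56128547e-04,
        8.38598494e+01, -1.23342241e+01]), 'qvel': array([ 0.02121619, -0.06054059, -0.24744995,  0.01387195,  0.0317675 ,
       -0.01252934]), 'joint_efforts': array([ 4.89136350e-03, -4.49217832e+01, -2.31659245e+01, -9.02639363e-05,
        3.60495898e-03, -3.42074077e-05]), 'position': array([0.20834719, 0.50872463, 0.23076121]), 'tool_rot': array([[-7.78945357e-04, -9.25348970e-01,  3.79115652e-01],
       [-1.12076697e-03,  3.79116337e-01,  9.25348338e-01],
       [-9.99999069e-01,  2.95895490e-04, -1.33241147e-03]]), 'ft_force': array([0.11111185, 0.07703587, 0.89126377]), 'wrist_torque': array([0.02080354, 0.00067964, 0.05789631]), 'grip_width': 0.0853459123074311}
lid s [(0.89, [272, 268]), (0.77, [384, 256])]
lid t [(0.75, [151, 274])]
lid_grip s [(0.95, [384, 256]), (0.75, [273, 264]), (0.39, [182, 181])]
lid_grip t [(0.8, [181, 198]), (0.63, [150, 276])]
lid_ear s [(0.86, [270, 268])]
lid_ear t [(0.89, [148, 277]), (0.73, [179, 195]), (0.46, [289, 178])]
cutter s [(0.97, [179, 179])]
cutter t [(0.67, [289, 177])]
start s [(0.53, [144, 155])]
start t [(0.61, [301, 138])]
start_top s [(0.39, [147, 158])]
start_top t []
mouth s [(0.95, [180, 179]), (0.36, [126, 145])]
mouth t [(0.65, [291, 180])]
hook0 s [(0.69, [178, 177])]
hook0 t [(0.94, [289, 175]), (0.63, [195, 139])]
hook1 s [(0.69, [178, 177])]
hook1 t [(0.94, [289, 175]), (0.63, [195, 139])]
hook2 s [(0.69, [178, 177])]
hook2 t [(0.94, [289, 175]), (0.63, [195, 139])]
tub s [(0.93, [197, 279])]
tub t [(0.67, [196, 143])]
basin s [(0.82, [360, 312]), (0.37, [195, 276])]
basin t [(0.73, [120, 222])]
sprayer s [(0.78, [287, 347]), (0.57, [126, 145])]
sprayer t [(0.55, [121, 159])]
jar s [(0.97, [127, 146])]
jar t [(0.63, [353, 155])]
s [0.99424633 0.89618166 1.04390706] 491.5650267967453
t [ 0.22211372 -0.01603578  1.50031624] 390.4696840849597
```

```bash
python3 - <<'E'
import cv2
for n,(x,y,w,h) in {'s0':(60,80,400,300),'t0':(80,90,320,240)}.items():
    i=cv2.imread(f'pics/{n}.png'); cv2.imwrite(f'pics/{n}c.png',cv2.resize(i[y:y+h,x:x+w],(800,600),interpolation=cv2.INTER_CUBIC))
E
```

```text
(no output)
```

View pics/s0c.png

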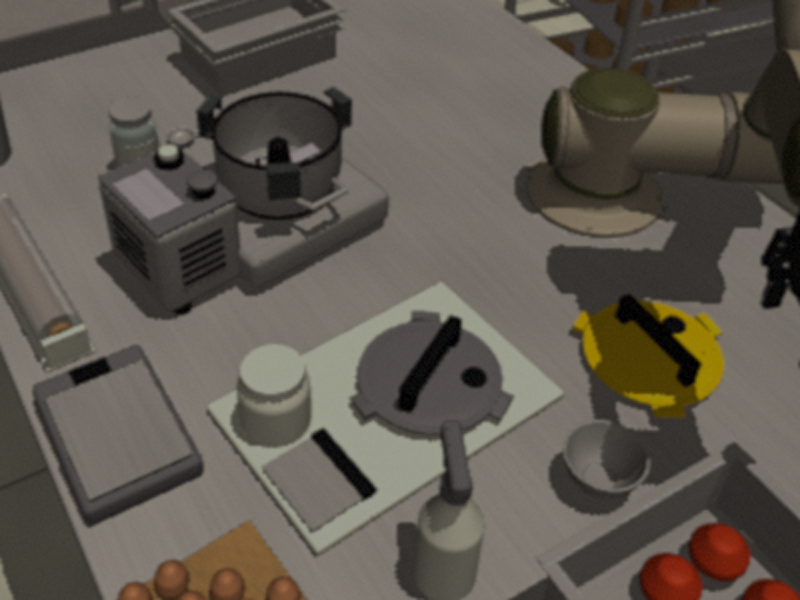

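View pics/t0c.png

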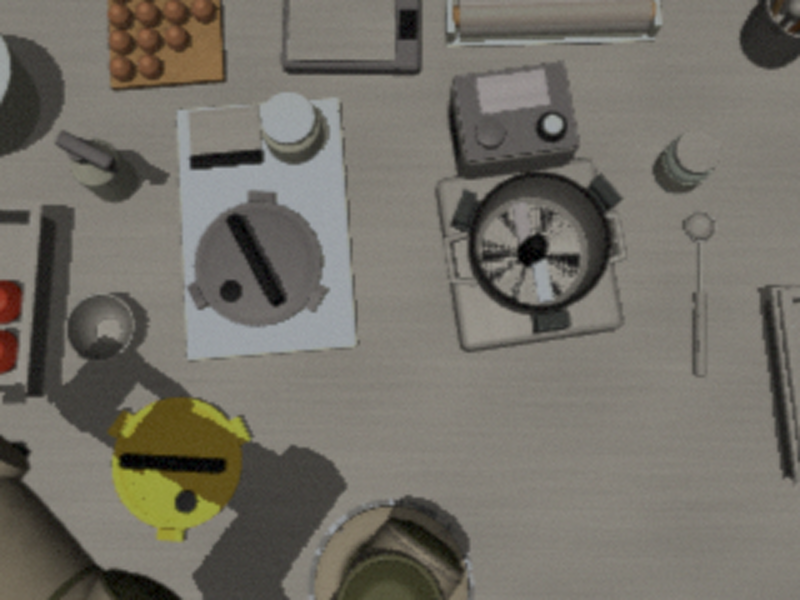

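Candidates for the lid: the grey one on the white board at scene (272,268) / top (184,195), and the yellow one at scene (384,256) / top (150,276). The grey one fits: grey plastic, on the white board. Next I enlarge both the lid and the cutter.

```bash
python3 - <<'E'
import cv2,numpy as np
def crop(n,x,y,w,h,k):
    i=cv2.imread(f'pics/{n}.png'); c=cv2.resize(i[y:y+h,x:x+w],None,fx=k,fy=k,interpolation=cv2.INTER_CUBIC)
    c=np.clip(c*1.5,0,255).astype('uint8')
    for j in range(0,w,10):
        cv2.line(c,(j*k,0),(j*k,6 if (x+j)%50 else 20),(0,255,0),1); cv2.putText(c,str(x+j),(j*k,14),0,.35,(0,255,0),1)
    for j in range(0,h,10):
        cv2.line(c,(0,j*k),(6,j*k),(0,255,0),1); cv2.putText(c,str(y+j),(0,j*k+4),0,.35,(0,255,0),1)
    return c
def save(fn,c): cv2.imwrite('pics/'+fn,c)
save('lid_t.png',crop('t0',150,160,66,66,9))
save('lid_s.png',crop('s0',230,230,95,75,8))
save('cut_t.png',crop('t0',250,110,88,75*1+50,4*1+0) if 0 else crop('t0',250,110,88,125,4))
save('cut_s.png',crop('s0',105,115,155,115,5))
E
```

```text
(no output)
```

View pics/lid_t.png

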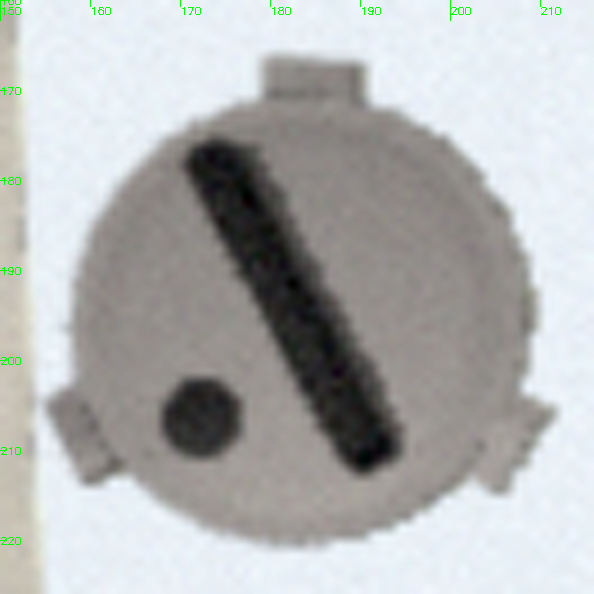

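View pics/lid_s.png

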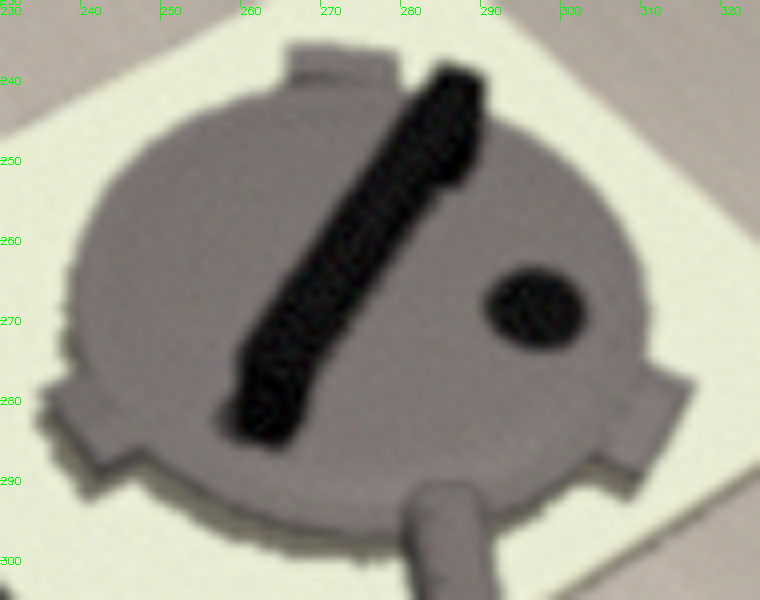

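View pics/cut_t.png

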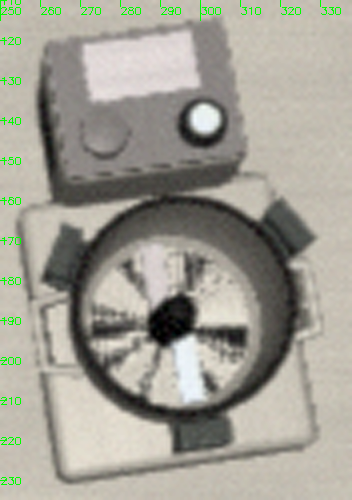

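View pics/cut_s.png

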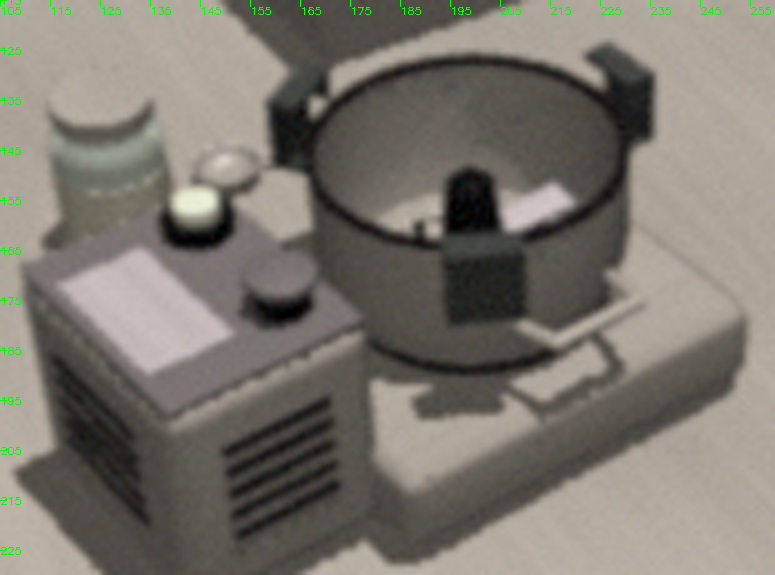

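```bash
cat > fit.py <<'E'
from h import *
from scipy.optimize import least_squares
dT=pickle.load(open('pics/t0.png.pkl','rb'));dS=pickle.load(open('pics/s0.png.pkl','rb'))
def px(x0,y0,k,p): return np.array([x0+(p[0]+.5)/k-.5,y0+(p[1]+.5)/k-.5])
def fit(obs,x0):
    def P(p,l):
        c,s=np.cos(p[2]),np.sin(p[2]); return [p[0]+c*l[0]-s*l[1],p[1]+s*l[0]+c*l[1],l[2]]
    f=lambda p:np.concatenate([proj(d,P(p,l))-u for d,l,u in obs])
    r=least_squares(f,x0,loss='soft_l1'); return r.x,f(r.x).reshape(-1,2)
pol=lambda r,a,z:[r*np.cos(np.radians(a)),r*np.sin(np.radians(a)),z]
T=lambda l,p:(dT,l,px(150,160,9,p)); S=lambda l,p:(dS,l,px(230,230,8,p))
def ear(a): # ccw outer, cw outer
    R=np.hypot(112,0);h=np.degrees(np.arcsin(20/112)); return pol(R,a+h,.036),pol(R,a-h,.031)
# lid frame: ear 90 = left-lower in top, ear 330 = up, ear 210 = right-lower
a,b,c=ear(90),ear(330),ear(210)
obs=[T(b[0],(263,57)),T(b[1],(365,62)),T(a[1],(47,405)),T(a[0],(92,485)),T(c[0],(555,410)),T(c[1],(500,493)),
 T([0,0,.033],(303,321)),
 S(b[1],(290,45)),S(b[0],(398,52))] 
# scene: bar corners top
obs+=[T([.075,0,.077],(200,150)),T([-.075,0,.077],(383,460)),S([.075,0,.077],(462,70)),S([-.075,0,.077],(262,365))]
if __name__=='__main__':
    p,e=fit(obs,[.2,.25,1.5]); print('lid',p,np.degrees(p[2])); print(e.round(1).tolist())
    T=lambda l,p:(dT,l,px(250,110,4,p)); S=lambda l,p:(dS,l,px(105,115,5,p))
    h=np.degrees(np.arcsin(20/124))
    O=[T(pol(124,180-0,193)and[-.124,.02,.193],(175,452)),T([-.124,-.02,.193],(232,447)),
     T(pol(.124,60,.193),(56,252)),T(pol(.124,300,.193),(299,219)),
     T([0,0,.181],(183,308)),
     T([.126,.085,.166],(57,184)),T([.126,-.085,.166],(245,152)),T([.261,-.085,.166],(228,20)),T([.261,.085,.166],(42,45)),
     S([.261,.085,.166],(170,415)),S([.261,-.085,.166],(24,268)),S([.126,.085,.166],(365,320)),
     S([0,0,.181],(470,150))]
    p2,e=fit(O,[.3,-.1,0.]); print('cut',p2,np.degrees(p2[2])); print(e.round(1).tolist())
    b=tri(dT,px(250,110,4,(204,120)),dS,px(105,115,5,(196,197))); print('btn',b)
    c,s=np.cos(p2[2]),np.sin(p2[2]); print('btn pred',p2[0]+c*.16+s*.045,p2[1]+s*.16-c*.045)
E
python3 fit.py
```

```text
lid [0.47454023 0.20799653 1.5043364 ] 86.19212665393161
[[-4658.8, -2084.6], [-2099.7, -2088.9], [736.4, -2373.3], [-150.7, -2433.7], [2609.9, -1829.5], [5535.2, -1469.3], [0.2, -1.1], [133.0, -473.1], [-118.7, -480.8], [-10.3, 14.2], [9.8, -16.9], [1.2, 36.1], [-2.2, -40.0]]
cut [ 0.4818823  -0.19708805  0.15403872] 8.82576867574388
[[2.1, -0.0], [-0.4, -0.4], [-2.0, -0.1], [-1.2, -0.1], [-0.5, -0.0], [1.0, 0.3], [1.4, 2.0], [-0.6, -0.8], [-0.8, -1.0], [-0.7, 0.2], [-2.0, -1.7], [2.9, -0.9], [0.8, -1.6]]
btn [ 0.64901414 -0.21766193  0.18749178]
btn pred 0.6468921755952072 -0.21700637852564997
```

```bash
sed -i 's/R=np.hypot(112,0)/R=.112/' fit.py; cat >> fit.py <<'E'
    print(back(dT,px(250,110,4,(183,308)),.181),back(dS,px(105,115,5,(470,150)),.181))
    def draw(d,fn,crop,k,lp,cp):
        x,y,w,hh=crop; im=cv2.resize(d['image'][y:y+hh,x:x+w,::-1],None,fx=k,fy=k,interpolation=cv2.INTER_CUBIC); im=np.clip(im*1.4,0,255).astype('uint8')
        def pl(p,pts,col,cl=True):
            q=[]
            for l in pts:
                c,s=np.cos(p[2]),np.sin(p[2]);u=proj(d,[p[0]+c*l[0]-s*l[1],p[1]+s*l[0]+c*l[1],l[2]]); q.append([(u[0]-x+.5)*k-.5,(u[1]-y+.5)*k-.5])
            cv2.polylines(im,[np.int32(np.round(q))],cl,col,1,cv2.LINE_AA)
        g=(0,255,0)
        if lp is not None:
            pl(lp,[pol(.097,a,.033) for a in range(0,360,5)],g)
            pl(lp,[[.075,.011,.077],[.075,-.011,.077],[-.075,-.011,.077],[-.075,.011,.077]],(0,0,255))
            for a in(90,210,330):
                e=ear(a); pl(lp,e,(0,0,255),False)
        if cp is not None:
            pl(cp,[pol(.097,a,.175) for a in range(0,360,5)],g)
            for a in(60,180,300):
                A=np.radians(a);r=np.array([np.cos(A),np.sin(A)]);t=np.array([-r[1],r[0]])
                pl(cp,[list(R*r+q*t)+[.193] for R,q in((.103,.02),(.124,.02),(.124,-.02),(.103,-.02))],(0,0,255))
            pl(cp,[[.126,.085,.166],[.126,-.085,.166],[.261,-.085,.166],[.261,.085,.166]],(255,255,0))
            pl(cp,[[.16+.014*np.cos(a),-.045+.014*np.sin(a),.187] for a in np.arange(0,6.3,.3)],g)
        cv2.imwrite('pics/'+fn,im)
    draw(dT,'o1.png',(150,160,66,66),6,p,p2);draw(dS,'o2.png',(230,230,95,75),6,p,p2)
    draw(dT,'o3.png',(250,110,88,125),4,p,p2);draw(dS,'o4.png',(105,115,155,115),5,p,p2)
    a,b_,c_,d_=[cv2.imread(f'pics/o{i}.png') for i in(1,2,3,4)]
    def pad(i,h): return cv2.copyMakeBorder(i,0,h-i.shape[0],0,0,cv2.BORDER_CONSTANT)
    cv2.imwrite('pics/oL.png',np.hstack([pad(a,450)[:, :390],pad(b_,450)[:,:410]]))
E
python3 fit.py
```

```text
lid [0.46910112 0.20766553 0.53467723] 30.63474872721729
[[0.2, 1.3], [-0.5, 1.1], [0.6, 0.7], [0.2, 0.8], [-0.3, 0.3], [0.4, 0.3], [0.2, 0.3], [-30.8, 41.0], [-36.3, 49.6], [0.4, 0.1], [-0.7, 0.4], [-24.9, 34.5], [25.2, -40.2]]
cut [ 0.4818823  -0.19708805  0.15403872] 8.82576867574388
[[2.1, -0.0], [-0.4, -0.4], [-2.0, -0.1], [-1.2, -0.1], [-0.5, -0.0], [1.0, 0.3], [1.4, 2.0], [-0.6, -0.8], [-0.8, -1.0], [-0.7, 0.2], [-2.0, -1.7], [2.9, -0.9], [0.8, -1.6]]
btn [ 0.64901414 -0.21766193  0.18749178]
btn pred 0.6468921755952072 -0.21700637852564997
[ 0.48177141 -0.19865808  0.181     ] [ 0.48760572 -0.19075631  0.181     ]
```

```bash
sed -i 's/S(b\[1\],(290,45)),S(b\[0\],(398,52))/S(c[0],(290,45)),S(c[1],(398,52)),S(b[1],(42,393)),S(a[0],(693,382))/; s/S(\[.075,0,.077\],(462,70)),S(\[-.075,0,.077\],(262,365))/S([-.075,0,.077],(462,70)),S([.075,0,.077],(262,365))/' fit.py; python3 fit.py
```

```text
lid [0.47158526 0.21098918 0.52575679] 30.1236452239704
[[-0.3, 0.6], [-1.1, 0.5], [-0.3, -0.2], [-0.8, -0.1], [-1.3, -0.1], [-0.6, -0.2], [-0.6, -0.3], [-0.9, -0.6], [-0.4, -0.2], [-0.1, -1.5], [-0.5, -1.4], [-0.3, -0.7], [-1.8, -0.2], [0.3, -2.1], [-0.3, -1.2]]
cut [ 0.4818823  -0.19708805  0.15403872] 8.82576867574388
[[2.1, -0.0], [-0.4, -0.4], [-2.0, -0.1], [-1.2, -0.1], [-0.5, -0.0], [1.0, 0.3], [1.4, 2.0], [-0.6, -0.8], [-0.8, -1.0], [-0.7, 0.2], [-2.0, -1.7], [2.9, -0.9], [0.8, -1.6]]
btn [ 0.64901414 -0.21766193  0.18749178]
btn pred 0.6468921755952072 -0.21700637852564997
[ 0.48177141 -0.19865808  0.181     ] [ 0.48760572 -0.19075631  0.181     ]
```

View pics/oL.png

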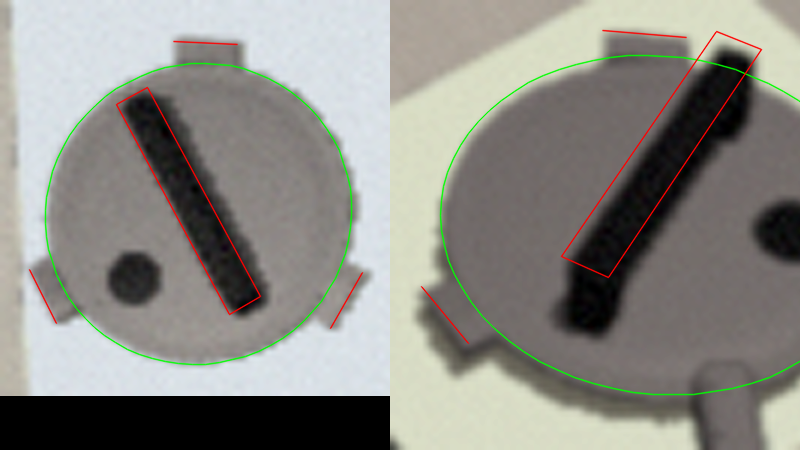

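View pics/o3.png

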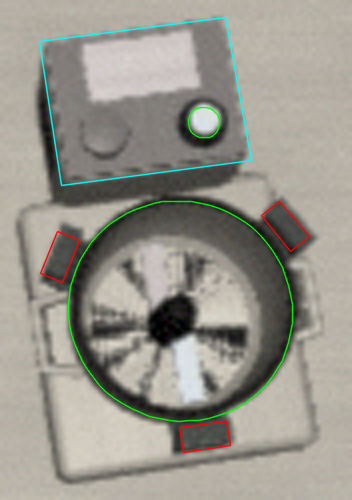

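View pics/o4.png

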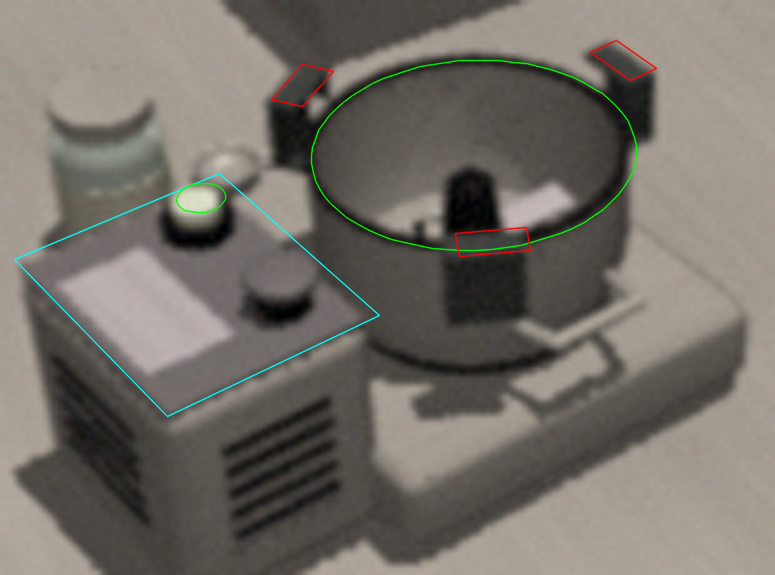

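```bash
cat > fit2.py <<'E'
import fit as F
from fit import *
T0=lambda l,p:(0,l,px(150,160,9,p));
lid=[(0 if d is dT else 1,l,u) for d,l,u in obs]
T=lambda l,p:(0,l,px(250,110,4,p)); S=lambda l,p:(1,l,px(105,115,5,p))
def hk(a,R,t,z=.193):
    A=np.radians(a); return [R*np.cos(A)-t*np.sin(A),R*np.sin(A)+t*np.cos(A),z]
C=[T(hk(180,.124,-.02),(176,453)),T(hk(180,.124,.02),(232,447)),
 T(hk(60,.124,.02),(44,274)),T(hk(60,.124,-.02),(62,226)),T(hk(300,.124,.02),(283,200)),T(hk(300,.124,-.02),(315,238)),
 T([0,0,.178],(183,308)),
 T([.126,.085,.166],(57,184)),T([.126,-.085,.166],(245,154)),T([.261,-.085,.166],(228,20)),T([.261,.085,.166],(42,43)),
 S([.261,.085,.166],(170,416)),S([.261,-.085,.166],(24,268)),S([.126,.085,.166],(365,320)),
 S([0,0,.178],(470,153)),S([.160,-.045,.187],(196,197)),T([.16,-.045,.187],(204,120))]
# hook180 in top view: outward is image down; ccw end (t=+) is to the right? from above ccw of 180deg is toward -y = right
D=[dT,dS]
def P(p,l):
    c,s=np.cos(p[2]),np.sin(p[2]); return [p[0]+c*l[0]-s*l[1],p[1]+s*l[0]+c*l[1],l[2]]
def f(v,full=False):
    b=[v[6:8],v[8:10]]
    r=[proj(D[i],P(v[0:3],l))+b[i]-u for i,l,u in lid]; q=[proj(D[i],P(v[3:6],l))+b[i]-u for i,l,u in C]
    if full: return np.array(r),np.array(q)
    return np.concatenate(r+q+[v[6:]*1.5])
r=least_squares(f,[.47,.21,.53,.482,-.197,.154,0,0,0,0],loss='soft_l1')
v=r.x; print('lid',v[:3],np.degrees(v[2]),'cut',v[3:6],np.degrees(v[5]),'bias',v[6:])
a,b=f(v,True); print(a.round(1).tolist());print(b.round(1).tolist())
E
python3 fit2.py
```

```text
lid [0.47179807 0.21188043 0.52656157] 30.169755883763617 cut [ 0.48269753 -0.19620452  0.15241035] 8.732469803534999 bias [0.75152607 0.15431762 0.04674705 0.64106432]
[[0.2, 0.7], [-0.6, 0.6], [0.2, -0.0], [-0.3, 0.0], [-0.7, -0.1], [-0.1, -0.1], [-0.1, -0.2], [-0.7, 0.3], [-0.2, 0.6], [0.1, -0.6], [-0.3, -0.5], [0.2, -0.6], [-1.2, -0.1], [0.5, -1.2], [-0.1, -0.2]]
[[2.3, -0.4], [-0.0, -0.5], [-0.6, -0.4], [-0.8, 1.1], [-0.4, 0.2], [-1.0, -0.4], [-0.1, 0.0], [1.6, 0.2], [2.0, 1.5], [-0.0, -0.8], [-0.1, -0.6], [-0.9, 0.9], [-2.2, -0.9], [2.7, -0.0], [0.7, -0.5], [0.8, 0.9], [0.4, 0.5]]
```

```bash
cat > plan.py <<'E'
from h import *
from scipy.spatial.transform import Rotation as Ro
def plan(pos,jaw,grip,nmin=1,way=None,vmax=.045):
    """rows from measured pose to pos with jaw (tool z) world angle deg, tool down"""
    s=observe(); p=np.array(s['position']);R=np.array(s['tool_rot'])
    a=np.radians(jaw); z=np.array([np.cos(a),np.sin(a),0]);x=np.array([0,0,-1.]);y=np.cross(z,x)
    Rt=np.column_stack([x,y,z]); pos=np.array(pos,float)
    rv=Ro.from_matrix(R.T@Rt).as_rotvec(); n=max(nmin,int(np.ceil(np.abs(rv).max()/.145)),int(np.ceil(np.linalg.norm(pos-p)/vmax)))
    rows=[];cp=p.copy();cR=R.copy()
    for i in range(n):
        k=n-i
        sh=np.round(cR.T@(pos-cp)/k/.05,3); tu=np.round(Ro.from_matrix(cR.T@Rt).as_rotvec()/k,3)
        rows.append(list(map(float,sh))+list(map(float,tu))+[grip]); cp=cp+cR@sh*.05; cR=cR@Ro.from_rotvec(tu).as_matrix()
    for i in range(0,n,5): print(json.dumps([rows[i:i+5]]))
    print('end',cp.round(4),cR[:2,2].round(3))
E
python3 - <<'E'
from plan import *
plan([.472,.211,.15],120.2,0,nmin=10)
from fit import *
for n,uv,z in(('spray',(121,159),.1),('tub',(196,143),.1),('jar',(353,155),.12),('sprayhead',(105,142),.2)): print(n,back(dT,uv,z))
E
```

```text
[[[0.163, -0.714, -0.352, -0.092, 0.0, 0.0, 0], [0.163, -0.678, -0.416, -0.092, 0.0, 0.0, 0], [0.163, -0.637, -0.476, -0.091, 0.0, 0.0, 0], [0.163, -0.591, -0.532, -0.092, 0.0, 0.0, 0], [0.162, -0.54, -0.584, -0.091, 0.0, 0.0, 0]]]
[[[0.163, -0.485, -0.631, -0.092, 0.0, 0.0, 0], [0.162, -0.424, -0.673, -0.091, 0.0, 0.0, 0], [0.163, -0.362, -0.709, -0.092, 0.0, 0.0, 0], [0.162, -0.295, -0.739, -0.091, 0.0, 0.0, 0], [0.163, -0.227, -0.762, -0.092, 0.0, 0.0, 0]]]
end [0.472 0.211 0.15 ] [-0.503  0.864]
spray [0.59057798 0.43303546 0.1       ]
tub [0.65685728 0.15921069 0.1       ]
jar [ 0.61542238 -0.41940591  0.12      ]
sprayhead [0.62369662 0.46017794 0.2       ]
```

drive_tool(
  targets=[
    [[0.163, -0.714, -0.352, -0.092, 0, 0, 0], [0.163, -0.678, -0.416, -0.092, 0, 0, 0], [0.163, -0.637, -0.476, -0.091, 0, 0, 0], [0.163, -0.591, -0.532, -0.092, 0, 0, 0], [0.162, -0.54, -0.584, -0.091, 0, 0, 0]],
  ],
  force=60,
)

```text
time_s: 2.0
position: [0.3411, 0.3587, 0.1905]
tool_rot: [[0.0, -0.997, -0.073], [0.0, -0.073, 0.997], [-1.0, -0.0, 0.0]]
ft_force: [0.6, -0.7, 0.1]
grip_width: 0.0427
```

drive_tool(
  targets=[
    [[0.163, -0.485, -0.631, -0.092, 0, 0, 0], [0.162, -0.424, -0.673, -0.091, 0, 0, 0], [0.163, -0.362, -0.709, -0.092, 0, 0, 0], [0.162, -0.295, -0.739, -0.091, 0, 0, 0], [0.163, -0.227, -0.762, -0.092, 0, 0, 0]],
  ],
)

```text
time_s: 2.5
position: [0.473, 0.2096, 0.1498]
tool_rot: [[0.0, -0.862, -0.506], [0.0, -0.506, 0.862], [-1.0, -0.0, -0.0]]
ft_force: [0.3, 0.9, 0.6]
grip_width: 0.0427
```

drive_tool(
  targets=[
    [[0, 0, 0, 0, 0, 0, 0], [0, 0, 0, 0, 0, 0, 0]],
  ],
)

```text
time_s: 2.7
position: [0.4722, 0.2106, 0.1498]
tool_rot: [[-0.001, -0.865, -0.501], [0.0, -0.501, 0.865], [-1.0, 0.0, 0.0]]
ft_force: [-0.6, 0.7, 0.6]
grip_width: 0.0427
```

```bash
python3 - <<'E'
from plan import *
s=observe();print(s['position'],s['tool_rot'][:,2],s['time_s'],s['grip_width'],s['q'])
a=shot('scene','s1.png');b=shot('top','t1.png')
i=a['image'][210:310,210:340,::-1];j=b['image'][150:230,140:225,::-1]
cv2.imwrite('pics/c1.png',np.hstack([cv2.resize(i,(400,400*100//130),interpolation=2),cv2.resize(j,(327,307),interpolation=2)]))
print(proj(b,s['position']),proj(a,s['position']))
plan([.472,.211,.048],120.2,0)
E
```

```text
[0.47217156 0.21056825 0.14979904] [-5.00997523e-01  8.65448621e-01  4.07673986e-04] 2.7 0.042670561453802484 [ 1.08912191e+01  2.29682179e+01  8.71391814e+01  1.44500950e-02
  6.99246877e+01 -1.09179770e+02]
[177.81776088 189.06754776] [276.78872876 234.94411593]
[[[0.682, -0.001, -0.006, 0.0, 0.0, 0.0, 0], [0.681, -0.001, -0.006, 0.0, 0.0, 0.0, 0], [0.682, -0.001, -0.005, 0.0, 0.0, 0.0, 0]]]
end [0.472 0.211 0.048] [-0.503  0.864]
```

View pics/c1.png

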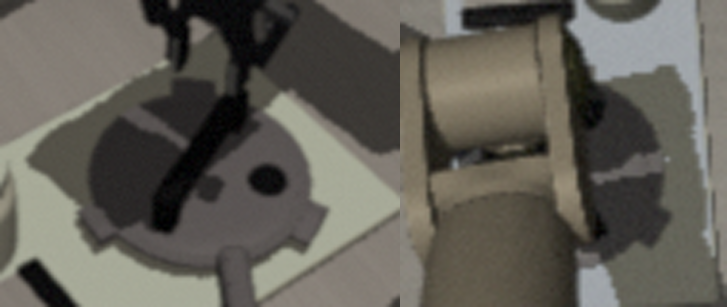

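The pictures show the gripper above the grey lid, with its bar between the finger lines. Descending.

drive_tool(
  targets=[
    [[0.5, 0, -0.006, 0, 0, 0, 0], [0.5, 0, -0.006, 0, 0, 0, 0], [0.5, 0, -0.006, 0, 0, 0, 0], [0.35, 0, 0, 0, 0, 0, 0], [0.19, 0, 0, 0, 0, 0, 0]],
  ],
)

```text
time_s: 3.3
position: [0.4714, 0.2111, 0.0471]
tool_rot: [[-0.001, -0.864, -0.504], [-0.0, -0.504, 0.864], [-1.0, 0.001, 0.001]]
ft_force: [-0.5, 0.8, 0.6]
grip_width: 0.0425
```

drive_tool(
  targets=[
    [[0, 0, 0, 0, 0, 0, 0]],
  ],
)

```text
time_s: 3.4
position: [0.4717, 0.2109, 0.0475]
tool_rot: [[-0.001, -0.864, -0.504], [-0.0, -0.504, 0.864], [-1.0, 0.001, 0.001]]
ft_force: [-0.2, 0.2, -0.1]
grip_width: 0.0424
```

```bash
python3 - <<'E'
from plan import *
s=observe();print(s['position'],s['ft_force'])
a=shot('scene','s2.png')
cv2.imwrite('pics/c2.png',cv2.resize(a['image'][200:310,220:340,::-1],(720,660),interpolation=2)[:600])
E
```

```text
[0.47168805 0.21085548 0.04748177] [-0.19191717  0.20954213 -0.06985696]
```

View pics/c2.png

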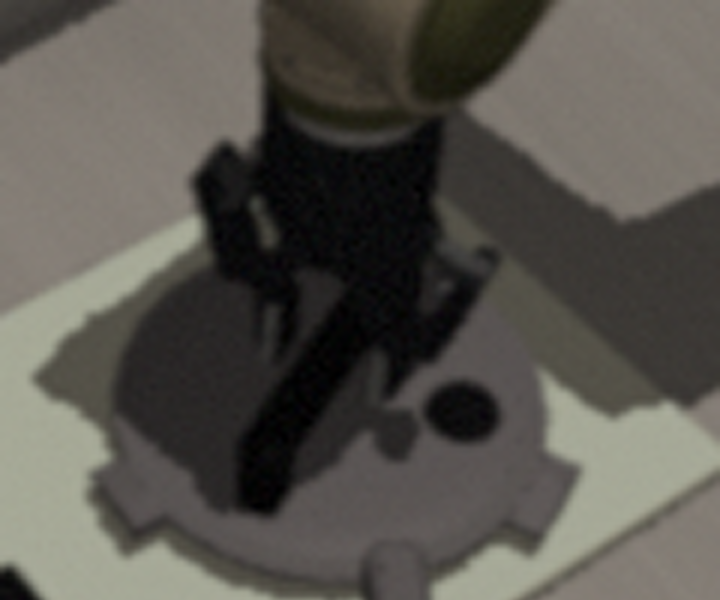

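The bar stands between the two fingers at picture (300,370). The gap looks about the same on both sides, so I close.

drive_tool(
  targets=[
    [[0, 0, 0, 0, 0, 0, -1], [0, 0, 0, 0, 0, 0, -1], [0, 0, 0, 0, 0, 0, -1], [0, 0, 0, 0, 0, 0, -1], [0, 0, 0, 0, 0, 0, -1]],
  ],
  force=110,
)

```text
time_s: 3.95
position: [0.4728, 0.2106, 0.0494]
tool_rot: [[0.002, -0.864, -0.503], [0.001, -0.503, 0.864], [-1.0, -0.002, -0.0]]
ft_force: [-1.9, 2.0, 6.2]
grip_width: 0.0202
```

drive_tool(
  targets=[
    [[0, 0, 0, 0, 0, 0, -1], [0, 0, 0, 0, 0, 0, -1], [-0.2, 0, 0, 0, 0, 0, -1], [-0.4, 0, 0, 0, 0, 0, -1], [-0.4, 0, 0, 0, 0, 0, -1]],
  ],
)

```text
time_s: 4.45
position: [0.4722, 0.2101, 0.0991]
tool_rot: [[-0.001, -0.864, -0.503], [-0.0, -0.503, 0.864], [-1.0, 0.001, 0.0]]
ft_force: [1.1, -0.5, -4.3]
grip_width: 0.02
```

```bash
python3 - <<'E'
from plan import *
s=observe();print(s['position'],s['ft_force'],s['grip_width'],s['tool_rot'],s['q'])
a=shot('scene','s3.png')
cv2.imwrite('pics/c3.png',cv2.resize(a['image'][180:310,210:340,::-1],(600,600),interpolation=2))
E
```

```text
[0.47218374 0.21008152 0.09908505] [ 1.08354458 -0.50711807 -4.27389869] 0.019992178284121417 [[-5.92662021e-04 -8.64228000e-01 -5.03100002e-01]
 [-2.92272112e-04 -5.03099920e-01  8.64228202e-01]
 [-9.99999782e-01  6.59237333e-04  4.55784728e-05]] [ 1.08486368e+01  2.65807402e+01  9.10285879e+01 -1.13438436e-02
  6.24271744e+01 -1.09351417e+02]
```

View pics/c3.png

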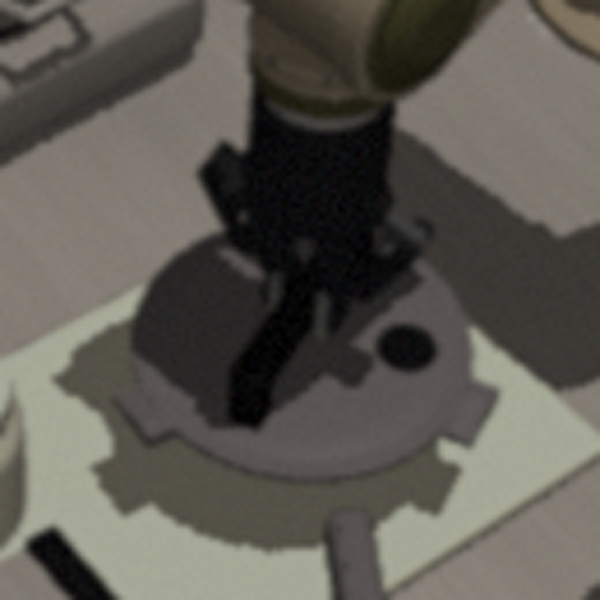

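```bash
python3 - <<'E'
from plan import *
plan([.4722,.2105,.275],120.2,-1,vmax=.037)
E
```

```text
[[[-0.691, 0.002, 0.002, 0.0, -0.0, 0.001, -1], [-0.691, 0.002, 0.002, 0.0, -0.0, 0.001, -1], [-0.691, 0.003, 0.002, 0.0, -0.001, 0.001, -1], [-0.691, 0.004, 0.002, 0.0, -0.0, 0.001, -1], [-0.691, 0.005, 0.003, 0.0, -0.001, 0.001, -1]]]
end [0.4722 0.2105 0.275 ] [-0.503  0.864]
```

drive_tool(
  targets=[
    [[-0.7, 0, 0, 0, 0, 0, -1], [-0.7, 0, 0, 0, 0, 0, -1], [-0.7, 0, 0, 0, 0, 0, -1], [-0.7, 0, 0, 0, 0, 0, -1], [-0.7, 0, 0, 0, 0, 0, -1]],
  ],
)

```text
time_s: 5.0
position: [0.4719, 0.21, 0.2744]
tool_rot: [[-0.0, -0.864, -0.503], [-0.0, -0.503, 0.864], [-1.0, 0.0, -0.0]]
ft_force: [1.3, 0.1, -5.0]
grip_width: 0.0201
```

```bash
python3 - <<'E'
from plan import *
plan([.4825,-.196,.275],113.7,-1,nmin=15)
E
```

```text
[[[-0.001, 0.26, -0.475, 0.008, -0.0, -0.0, -1], [-0.001, 0.256, -0.477, 0.008, -0.0, -0.0, -1], [-0.001, 0.253, -0.479, 0.007, -0.0, -0.0, -1], [-0.001, 0.249, -0.481, 0.008, -0.0, -0.0, -1], [-0.001, 0.245, -0.483, 0.007, -0.0, -0.0, -1]]]
[[[-0.001, 0.242, -0.485, 0.008, -0.0, -0.0, -1], [-0.0, 0.238, -0.486, 0.007, -0.0, -0.0, -1], [-0.001, 0.235, -0.488, 0.008, -0.0, -0.0, -1], [-0.0, 0.231, -0.49, 0.007, -0.0, -0.0, -1], [-0.001, 0.227, -0.492, 0.008, -0.0, -0.0, -1]]]
[[[-0.0, 0.223, -0.493, 0.007, -0.0, -0.0, -1], [-0.001, 0.22, -0.495, 0.008, -0.0, -0.0, -1], [-0.0, 0.216, -0.497, 0.007, -0.0, -0.0, -1], [-0.001, 0.212, -0.498, 0.008, -0.0, -0.0, -1], [-0.0, 0.208, -0.5, 0.007, -0.0, -0.0, -1]]]
end [ 0.4825 -0.196   0.275 ] [-0.402  0.915]
```

drive_tool(
  targets=[
    [[0, 0.26, -0.475, 0.008, 0, 0, -1], [0, 0.256, -0.477, 0.008, 0, 0, -1], [0, 0.253, -0.479, 0.007, 0, 0, -1], [0, 0.249, -0.481, 0.008, 0, 0, -1], [0, 0.245, -0.483, 0.007, 0, 0, -1]],
  ],
)

```text
time_s: 5.5
position: [0.4755, 0.0738, 0.2729]
tool_rot: [[-0.0, -0.883, -0.47], [-0.0, -0.47, 0.883], [-1.0, 0.0, 0.0]]
ft_force: [-0.3, 0.4, -3.3]
grip_width: 0.0202
```

drive_tool(
  targets=[
    [[0, 0.242, -0.485, 0.008, 0, 0, -1], [0, 0.238, -0.486, 0.007, 0, 0, -1], [0, 0.235, -0.488, 0.008, 0, 0, -1], [0, 0.231, -0.49, 0.007, 0, 0, -1], [0, 0.227, -0.492, 0.008, 0, 0, -1]],
  ],
)

```text
time_s: 6.0
position: [0.4791, -0.0616, 0.2729]
tool_rot: [[-0.0, -0.9, -0.436], [0.0, -0.436, 0.9], [-1.0, 0.0, 0.0]]
ft_force: [-0.1, 0.5, -5.2]
grip_width: 0.0202
```

drive_tool(
  targets=[
    [[0, 0.223, -0.493, 0.007, 0, 0, -1], [0, 0.22, -0.495, 0.008, 0, 0, -1], [0, 0.216, -0.497, 0.007, 0, 0, -1], [0, 0.212, -0.498, 0.008, 0, 0, -1], [0, 0.208, -0.5, 0.007, 0, 0, -1]],
  ],
)

```text
time_s: 6.5
position: [0.4827, -0.1968, 0.2728]
tool_rot: [[-0.0, -0.916, -0.402], [0.0, -0.402, 0.916], [-1.0, 0.0, 0.0]]
ft_force: [-0.2, 0.1, -3.8]
grip_width: 0.0202
```

drive_tool(
  targets=[
    [[0, 0, 0, 0, 0, 0, -1], [0, 0, 0, 0, 0, 0, -1]],
  ],
)

```text
time_s: 6.7
position: [0.4828, -0.1959, 0.2726]
tool_rot: [[-0.001, -0.916, -0.402], [0.001, -0.402, 0.916], [-1.0, 0.0, 0.001]]
ft_force: [0.2, -0.1, -4.6]
grip_width: 0.0205
```

```bash
python3 - <<'E'
from plan import *
s=observe();print(s['position'],s['ft_force'],s['grip_width'],s['tool_rot'],s['q'],s['time_s'])
a=shot('scene','s4.png');b=shot('top','t4.png')
cv2.imwrite('pics/c4s.png',cv2.resize(a['image'][85:235,100:280,::-1],(720,600),interpolation=2))
cv2.imwrite('pics/c4t.png',cv2.resize(b['image'][110:240,240:350,::-1],(508,600),interpolation=2))
E
```

```text
[ 0.48278358 -0.19586961  0.27264131] [ 0.18262839 -0.10339912 -4.57349062] 0.020519386823949545 [[-7.66230306e-04 -9.15815335e-01 -4.01598912e-01]
 [ 7.65421618e-04 -4.01599449e-01  9.15815100e-01]
 [-9.99999414e-01  3.94332795e-04  1.00870252e-03]] [-3.51220420e+01  1.73344584e+01  7.42507100e+01  1.06167979e-02
  8.84759710e+01 -1.48800526e+02] 6.7
```

View pics/c4s.png

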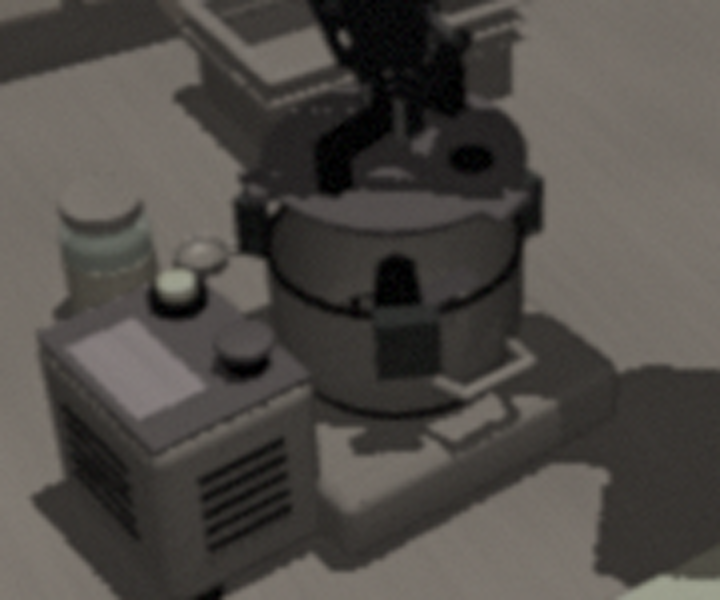

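View pics/c4t.png

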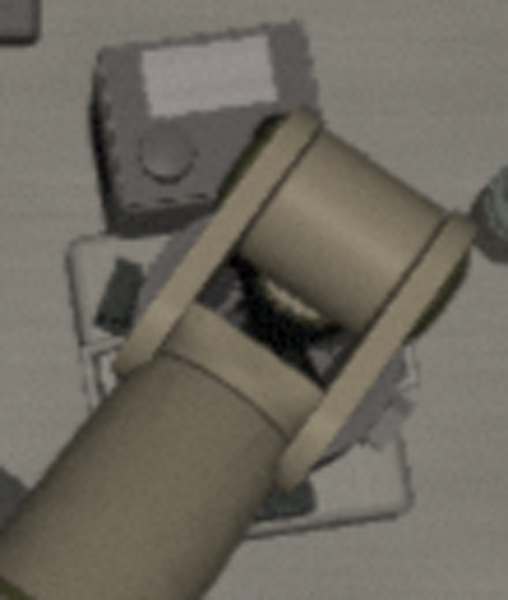

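```bash
python3 - <<'E'
from h import *
d=pickle.load(open('pics/s4.png.pkl','rb'))
for z in(.178,.181,.251,.257): print(z,(proj(d,[.4828,-.1959,z])-[100,85])*4)
i=cv2.resize(d['image'][105:175,150:245,::-1],None,fx=8,fy=8,interpolation=2); cv2.imwrite('pics/c5.png',np.clip(i*1.8,0,255).astype('uint8'))
# predicted outlines
import numpy as np
for z,n in((.251,'lid'),(.175,'bowl')):
  q=np.array([(proj(d,[.4828+.097*np.cos(a),-.1959+.097*np.sin(a),z])-[150,105]+.5)*8 for a in np.arange(0,6.28,.02)]); print(n,q.min(0),q.max(0))
E
```

```text
0.178 [397.22369955 236.30225824]
0.181 [397.06115233 233.03640376]
0.251 [393.14241834 154.30226801]
0.257 [392.79488098 147.31964203]
lid [119.95898019  11.51332087] [658.01111213 309.09396981]
bowl [137.60003129 178.39678839] [657.55101488 483.0793172 ]
```

View pics/c5.png

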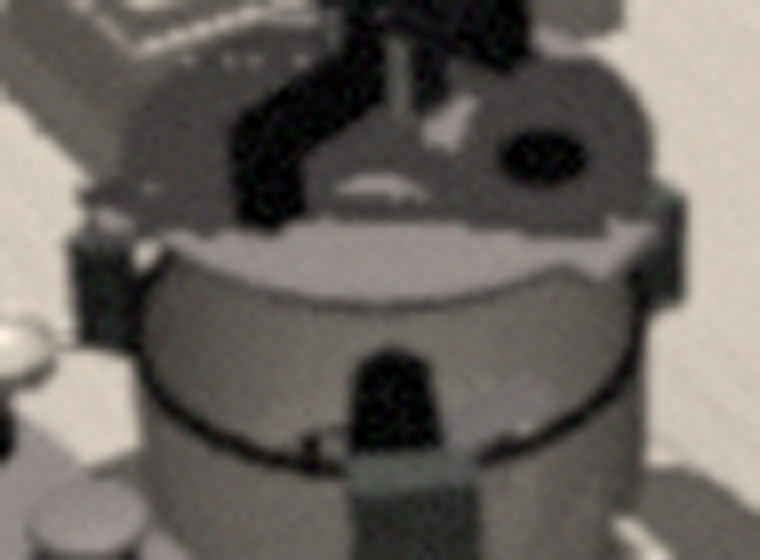

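Lid and bowl columns agree to about half a pixel. The bowl sits about 1–2 mm further towards −y, so I correct for that on the way down.

```bash
python3 - <<'E'
from plan import *
plan([.4826,-.1973,.222],113.7,-1,nmin=4)
E
```

```text
[[[0.255, 0.006, -0.01, 0.0, 0.0, -0.0, -1], [0.255, 0.006, -0.01, 0.0, 0.0, -0.0, -1], [0.255, 0.006, -0.009, 0.001, 0.0, -0.0, -1], [0.254, 0.007, -0.01, 0.0, 0.0, -0.0, -1]]]
end [ 0.4826 -0.1973  0.222 ] [-0.402  0.916]
```

drive_tool(
  targets=[
    [[0.25, 0.003, -0.006, 0, 0, 0, -1], [0.25, 0.003, -0.006, 0, 0, 0, -1], [0.25, 0.003, -0.006, 0, 0, 0, -1], [0.2, 0.003, -0.006, 0, 0, 0, -1], [0.06, 0, 0, 0, 0, 0, -1]],
  ],
)

```text
time_s: 7.3
position: [0.4828, -0.1964, 0.2216]
tool_rot: [[-0.001, -0.915, -0.403], [0.001, -0.403, 0.915], [-1.0, 0.001, 0.001]]
ft_force: [-0.1, 0.4, -3.1]
grip_width: 0.0202
```

drive_tool(
  targets=[
    [[0.06, 0, 0, 0, 0, 0, -1], [0.06, 0, 0, 0, 0, 0, -1], [0.06, 0, 0, 0, 0, 0, -1], [0, 0, 0, 0, 0, 0, -1]],
  ],
)

```text
time_s: 7.7
position: [0.483, -0.1971, 0.2133]
tool_rot: [[-0.0, -0.915, -0.402], [0.0, -0.402, 0.915], [-1.0, 0.0, 0.0]]
ft_force: [0.2, 0.9, -3.2]
grip_width: 0.0206
```

drive_tool(
  targets=[
    [[0.04, 0, 0, 0, 0, 0, -1], [0.04, 0, 0, 0, 0, 0, -1], [0, 0, 0, 0, 0, 0, -1]],
  ],
)

```text
time_s: 8.0
position: [0.483, -0.1971, 0.2092]
tool_rot: [[-0.0, -0.915, -0.402], [0.0, -0.402, 0.915], [-1.0, 0.0, 0.0]]
ft_force: [0.3, 0.5, -4.7]
grip_width: 0.0205
```

drive_tool(
  targets=[
    [[0.04, 0, 0, 0, 0, 0, -1], [0.04, 0, 0, 0, 0, 0, -1], [0, 0, 0, 0, 0, 0, -1]],
  ],
)

```text
time_s: 8.3
position: [0.4829, -0.1971, 0.2052]
tool_rot: [[-0.001, -0.915, -0.402], [0.0, -0.402, 0.915], [-1.0, 0.0, 0.001]]
ft_force: [0.4, -0.5, -3.6]
grip_width: 0.0205
```

drive_tool(
  targets=[
    [[0.03, 0, 0, 0, 0, 0, -1], [0.03, 0, 0, 0, 0, 0, -1], [0, 0, 0, 0, 0, 0, -1]],
  ],
)

```text
time_s: 8.6
position: [0.4831, -0.1973, 0.2029]
tool_rot: [[0.001, -0.915, -0.402], [-0.0, -0.402, 0.915], [-1.0, -0.0, -0.001]]
ft_force: [-2.3, 0.6, 2.3]
grip_width: 0.0202
```

drive_tool(
  targets=[
    [[0.02, 0, 0, 0, 0, 0, -1], [0, 0, 0, 0, 0, 0, -1]],
  ],
)

```text
time_s: 8.8
position: [0.4832, -0.1972, 0.2019]
tool_rot: [[0.001, -0.915, -0.402], [-0.0, -0.402, 0.915], [-1.0, -0.0, -0.001]]
ft_force: [-1.7, -0.0, 3.1]
grip_width: 0.0205
```

```bash
python3 - <<'E'
from plan import *
a=shot('scene','s6.png')
i=cv2.resize(a['image'][105:175,150:245,::-1],None,fx=8,fy=8,interpolation=2); cv2.imwrite('pics/c6.png',np.clip(i*1.8,0,255).astype('uint8'))
E
```

```text
(no output)
```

View pics/c6.png

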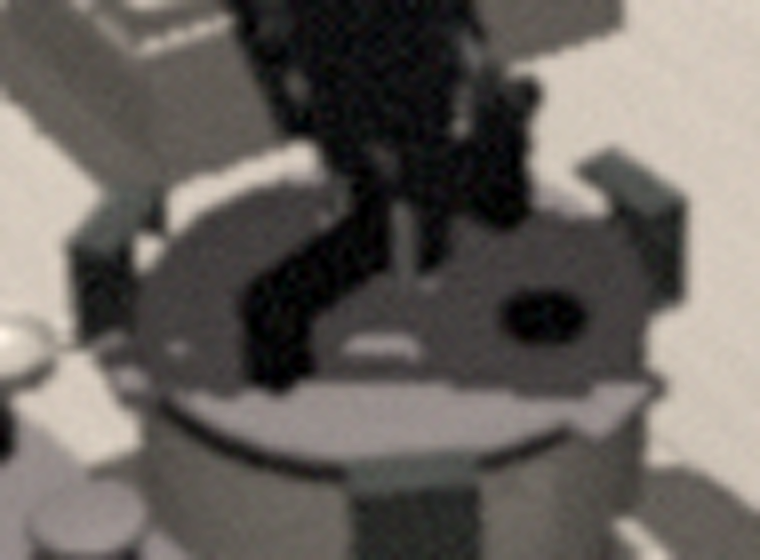

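Seated: the flange lies on the gasket, and the ears (picture (110,370) and (610,410)) stand in the gaps between the hooks. Now I turn it clockwise.

drive_tool(
  targets=[
    [[0.008, 0, 0, 0.08, 0, 0, -1], [0.008, 0, 0, 0.08, 0, 0, -1], [0.008, 0, 0, 0.08, 0, 0, -1], [0, 0, 0, 0.08, 0, 0, -1], [0, 0, 0, 0.06, 0, 0, -1]],
  ],
)

```text
time_s: 9.35
position: [0.4837, -0.1975, 0.2011]
tool_rot: [[0.002, -0.999, -0.032], [-0.002, -0.032, 0.999], [-1.0, -0.002, -0.002]]
ft_force: [-0.3, -0.4, 5.0]
grip_width: 0.0204
```

```bash
cat > st.py <<'E'
from plan import *
s=observe();R=s['tool_rot'];print(s['time_s'],s['position'].round(4),s['ft_force'].round(1),'T',s['wrist_torque'].round(2),'jaw',np.degrees(np.arctan2(R[1,2],R[0,2])).round(2),s['grip_width'].round(4),s['q'].round(0))
E
python3 st.py
```

```text
Traceback (most recent call last):
  File "st.py", line 2, in <module>
    s=observe();R=s['tool_rot'];print(s['time_s'],s['position'].round(4),s['ft_force'].round(1),'T',s['wrist_torque'].round(2),'jaw',np.degrees(np.arctan2(R[1,2],R[0,2])).round(2),s['grip_width'].round(4),s['q'].round(0))
                                                                                                                                                                                    ^^^^^^^^^^^^^^^^^^^^^
AttributeError: 'float' object has no attribute 'round'
```

```bash
sed -i "s/s\['grip_width'\].round(4)/s['grip_width']/" st.py; python3 st.py
```

```text
9.35 [ 0.4837 -0.1975  0.2011] [-0.3 -0.4  5. ] T [ 0.1  -0.01  0.51] jaw 91.85 0.020386658448679734 [ -35.   20.   82.   -0.   78. -127.]
```

drive_tool(
  targets=[
    [[0.005, 0, 0, 0.06, 0, 0, -1], [0.005, 0, 0, 0.06, 0, 0, -1], [0.005, 0, 0, 0.06, 0, 0, -1], [0, 0, 0, 0, 0, 0, -1]],
  ],
)

```text
time_s: 9.75
position: [0.4837, -0.1976, 0.2005]
tool_rot: [[0.002, -0.989, 0.146], [-0.002, 0.146, 0.989], [-1.0, -0.003, -0.001]]
ft_force: [-0.5, -0.6, 6.7]
grip_width: 0.0204
```

```bash
python3 st.py
```

```text
9.75 [ 0.4837 -0.1976  0.2005] [-0.5 -0.6  6.7] T [0.08 0.11 0.13] jaw 81.59 0.020365765311886073 [ -35.   20.   82.   -0.   78. -117.]
```

drive_tool(
  targets=[
    [[0, 0, 0, 0.05, 0, 0, -1], [0, 0, 0, 0.05, 0, 0, -1], [0, 0, 0, 0.04, 0, 0, -1], [0, 0, 0, 0, 0, 0, -1]],
  ],
)

```text
time_s: 10.15
position: [0.4838, -0.1976, 0.2005]
tool_rot: [[0.002, -0.959, 0.282], [-0.002, 0.282, 0.959], [-1.0, -0.003, -0.001]]
ft_force: [0.2, 0.7, 6.1]
grip_width: 0.02
```

```bash
python3 st.py
```

```text
10.15 [ 0.4838 -0.1976  0.2005] [0.2 0.7 6.1] T [0.11 0.05 0.24] jaw 73.61 0.019971849588208013 [ -35.   20.   82.   -0.   78. -109.]
```

drive_tool(
  targets=[
    [[0, 0, 0, 0.04, 0, 0, -1], [0, 0, 0, 0.03, 0, 0, -1], [0, 0, 0, 0, 0, 0, -1]],
  ],
)

```text
time_s: 10.45
position: [0.4838, -0.1976, 0.2005]
tool_rot: [[0.002, -0.938, 0.348], [-0.002, 0.348, 0.938], [-1.0, -0.003, -0.001]]
ft_force: [-0.6, -0.1, 6.1]
grip_width: 0.0205
```

```bash
python3 st.py
```

```text
10.45 [ 0.4838 -0.1976  0.2005] [-0.6 -0.1  6.1] T [0.06 0.01 0.6 ] jaw 69.64 0.020456989687212036 [ -35.   20.   82.   -0.   78. -105.]
```

drive_tool(
  targets=[
    [[0, 0, 0, 0.02, 0, 0, -1], [0, 0, 0, 0.02, 0, 0, -1], [0, 0, 0, 0, 0, 0, -1]],
  ],
)

```text
time_s: 10.75
position: [0.4838, -0.1979, 0.2006]
tool_rot: [[0.002, -0.925, 0.381], [-0.004, 0.381, 0.925], [-1.0, -0.003, -0.002]]
ft_force: [-1.2, -2.4, 5.1]
grip_width: 0.0202
```

```bash
python3 st.py
```

```text
10.75 [ 0.4838 -0.1979  0.2006] [-1.2 -2.4  5.1] T [-0.26  0.03  2.8 ] jaw 67.6 0.020232855082981588 [ -35.   20.   82.   -0.   77. -103.]
```

drive_tool(
  targets=[
    [[0, 0, 0, 0.02, 0, 0, -1], [0, 0, 0, 0.02, 0, 0, -1], [0, 0, 0, 0, 0, 0, -1]],
  ],
)

```text
time_s: 11.05
position: [0.4845, -0.1982, 0.2008]
tool_rot: [[0.004, -0.907, 0.421], [-0.004, 0.421, 0.907], [-1.0, -0.006, -0.002]]
ft_force: [1.9, -2.7, 5.2]
grip_width: 0.02
```

```bash
python3 st.py
```

```text
11.05 [ 0.4845 -0.1982  0.2008] [ 1.9 -2.7  5.2] T [-0.41 -0.49  0.87] jaw 65.1 0.020018645036193477 [ -35.   20.   82.   -0.   77. -100.]
```

Torque rose to 2.8 N m at jaw 67.6° (predicted home 68.7°), then fell as I turned on. The bar probably slipped in the pads at the stop. I release it and look.

drive_tool(
  targets=[
    [[0, 0, 0, 0, 0, 0, 0], [0, 0, 0, 0, 0, 0, 0], [0, 0, 0, 0, 0, 0, 0]],
  ],
)

```text
time_s: 11.35
position: [0.483, -0.1971, 0.1993]
tool_rot: [[-0.0, -0.906, 0.422], [0.0, 0.422, 0.906], [-1.0, 0.001, 0.0]]
ft_force: [0.3, -0.1, -0.8]
grip_width: 0.0426
```

drive_tool(
  targets=[
    [[-0.6, 0, 0, 0, 0, 0, 0], [-0.8, 0, 0, 0, 0, 0, 0], [-0.8, 0, 0, 0, 0, 0, 0], [-0.6, 0, 0, 0, 0, 0, 0], [0, 0, 0, 0, 0, 0, 0]],
  ],
)

```text
time_s: 11.85
position: [0.4838, -0.1976, 0.3434]
tool_rot: [[0.006, -0.907, 0.422], [-0.004, 0.422, 0.907], [-1.0, -0.008, -0.001]]
ft_force: [-1.1, 0.5, -0.8]
grip_width: 0.0424
```

```bash
python3 st.py; python3 - <<'E'
from plan import *
a=shot('scene','s7.png');b=shot('top','t7.png')
i=cv2.resize(a['image'][105:175,150:245,::-1],None,fx=8,fy=8,interpolation=2); cv2.imwrite('pics/c7.png',np.clip(i*1.8,0,255).astype('uint8'))
i=cv2.resize(b['image'][110:240,240:350,::-1],(508,600),interpolation=2); cv2.imwrite('pics/c7t.png',np.clip(i*1.5,0,255).astype('uint8'))
E
```

```text
11.85 [ 0.4838 -0.1976  0.3434] [-1.1  0.5 -0.8] T [-0.01  0.   -0.03] jaw 65.03 0.04238668353925211 [ -35.   16.   65.    0.   99. -100.]
```

View pics/c7.png

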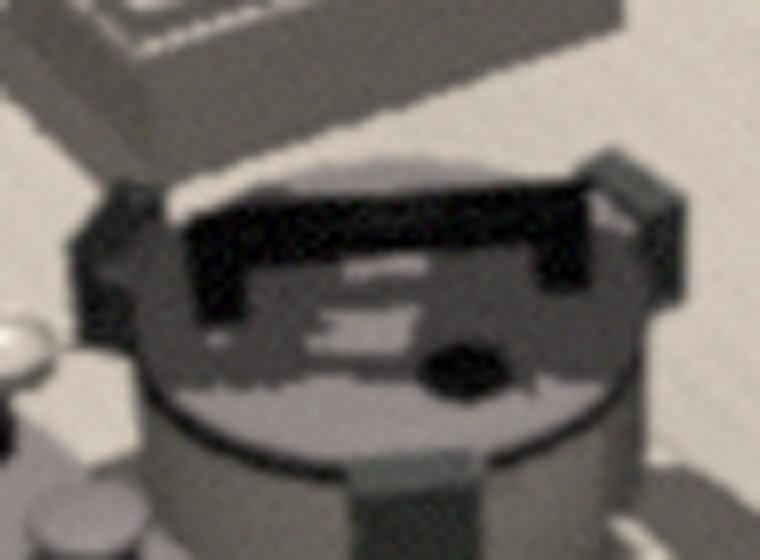

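View pics/c7t.png

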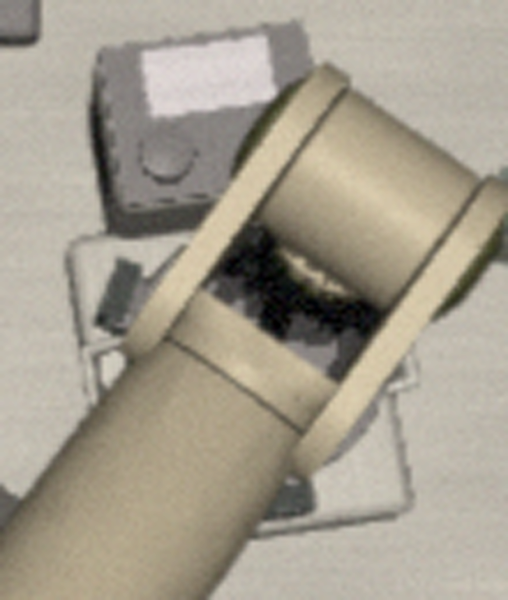

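```bash
python3 - <<'E'
from h import *
d=pickle.load(open('pics/s7.png.pkl','rb'))
out=[]
for yaw in(-16,-19,-22,-25):
  k=8;i=cv2.resize(d['image'][120:150,165:230,::-1],None,fx=k*.75,fy=k*.75,interpolation=2);i=np.clip(i*2.2,0,255).astype('uint8')
  a=np.radians(yaw);c,s=np.cos(a),np.sin(a)
  q=[]
  for x,y in((.075,.011),(.075,-.011),(-.075,-.011),(-.075,.011)):
    u=proj(d,[.4832+c*x-s*y,-.1974+s*x+c*y,.229]); q.append((u+[0.0,.6]-[165,120]+.5)*6)
  cv2.polylines(i,[np.int32(q)],True,(0,0,255),1,cv2.LINE_AA); cv2.putText(i,str(yaw),(5,170),0,.5,(0,255,0),1); out.append(i)
cv2.imwrite('pics/c8.png',np.vstack([np.hstack(out[:2]),np.hstack(out[2:])]))
E
```

```text
(no output)
```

View pics/c8.png

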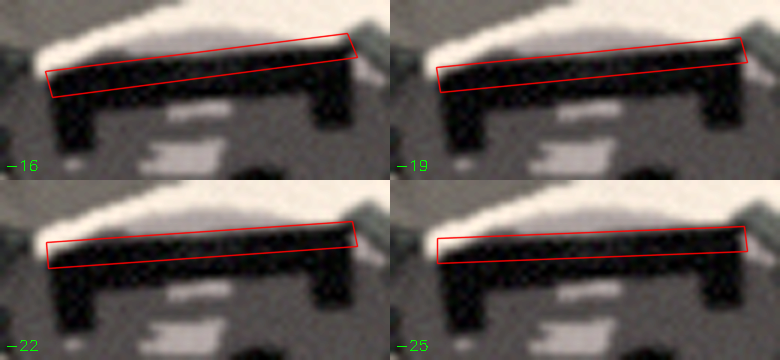

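Bar yaw in the picture is about −22°, against a home yaw of −21.3°. I re-grip aligned at jaw 68° to confirm the hard stop.

```bash
python3 - <<'E'
from plan import *
plan([.4832,-.1974,.203],68.5,0,vmax=.03)
E
```

```text
[[[0.545, -0.001, -0.001, -0.012, 0.0, -0.0, 0], [0.545, -0.001, -0.001, -0.012, 0.0, -0.0, 0], [0.545, -0.002, -0.001, -0.012, 0.0, -0.0, 0], [0.544, -0.001, -0.0, -0.012, 0.0, -0.0, 0], [0.545, -0.002, -0.001, -0.013, 0.0, -0.0, 0]]]
end [ 0.4832 -0.1974  0.203 ] [0.366 0.931]
```

drive_tool(
  targets=[
    [[0.6, 0, 0, -0.012, 0, 0, 0], [0.6, 0, 0, -0.012, 0, 0, 0], [0.6, 0, 0, -0.012, 0, 0, 0], [0.55, 0, 0, -0.012, 0, 0, 0], [0.37, 0, 0, -0.012, 0, 0, 0]],
  ],
)

```text
time_s: 12.45
position: [0.4818, -0.1963, 0.2]
tool_rot: [[-0.005, -0.93, 0.367], [0.003, 0.367, 0.93], [-1.0, 0.005, 0.001]]
ft_force: [-0.1, 0.5, 0.9]
grip_width: 0.0426
```

drive_tool(
  targets=[
    [[0, 0, 0, 0, 0, 0, -1], [0, 0, 0, 0, 0, 0, -1], [0, 0, 0, 0, 0, 0, -1], [0, 0, 0, 0, 0, 0, -1], [0, 0, 0, 0, 0, 0, -1]],
  ],
  force=120,
)

```text
time_s: 12.95
position: [0.4821, -0.197, 0.2022]
tool_rot: [[-0.004, -0.93, 0.367], [0.001, 0.367, 0.93], [-1.0, 0.004, -0.0]]
ft_force: [-2.1, -6.0, -18.9]
grip_width: 0.0197
```

```bash
python3 st.py
```

```text
12.95 [ 0.4821 -0.197   0.2022] [ -2.1  -6.  -18.9] T [-0.46  0.34  0.83] jaw 68.49 0.019709604289353356 [ -35.   20.   82.   -0.   78. -104.]
```

drive_tool(
  targets=[
    [[0.02, 0, 0, 0, 0, 0, -1], [0.02, 0, 0, 0, 0, 0, -1], [0, 0, 0, 0, 0, 0, -1]],
  ],
)

```text
time_s: 13.25
position: [0.4822, -0.1971, 0.2021]
tool_rot: [[-0.002, -0.93, 0.367], [-0.0, 0.367, 0.93], [-1.0, 0.002, -0.001]]
ft_force: [-6.8, -2.5, -4.5]
grip_width: 0.0202
```

```bash
python3 st.py
```

```text
13.25 [ 0.4822 -0.1971  0.2021] [-6.8 -2.5 -4.5] T [0.04 1.03 0.75] jaw 68.5 0.02022371930036038 [ -35.   20.   82.   -0.   78. -104.]
```

drive_tool(
  targets=[
    [[0.02, 0, 0, 0.015, 0, 0, -1], [0, 0, 0, 0.015, 0, 0, -1], [0, 0, 0, 0, 0, 0, -1]],
  ],
)

```text
time_s: 13.55
position: [0.4827, -0.1975, 0.202]
tool_rot: [[0.0, -0.92, 0.392], [-0.002, 0.392, 0.92], [-1.0, -0.001, -0.002]]
ft_force: [-6.6, -3.2, 1.3]
grip_width: 0.02
```

```bash
python3 st.py
```

```text
13.55 [ 0.4827 -0.1975  0.202 ] [-6.6 -3.2  1.3] T [-0.07  1.    2.14] jaw 66.92 0.019989511607857904 [ -35.   20.   82.   -0.   78. -102.]
```

drive_tool(
  targets=[
    [[0.01, 0, 0, 0.01, 0, 0, -1], [0, 0, 0, 0, 0, 0, -1]],
  ],
)

```text
time_s: 13.75
position: [0.4828, -0.1975, 0.202]
tool_rot: [[0.0, -0.916, 0.4], [-0.003, 0.4, 0.916], [-1.0, -0.002, -0.002]]
ft_force: [-7.2, -2.4, 4.1]
grip_width: 0.0202
```

```bash
python3 st.py
```

```text
13.75 [ 0.4828 -0.1975  0.202 ] [-7.2 -2.4  4.1] T [-0.06  1.07  2.65] jaw 66.41 0.020207993933673098 [ -35.   20.   82.   -0.   78. -102.]
```

drive_tool(
  targets=[
    [[0, 0, 0, 0, 0, 0, 0], [0, 0, 0, 0, 0, 0, 0], [0, 0, 0, 0, 0, 0, 0], [0, 0, 0, 0, 0, 0, 0]],
  ],
)

```text
time_s: 14.15
position: [0.4833, -0.1972, 0.2004]
tool_rot: [[0.001, -0.915, 0.404], [-0.0, 0.404, 0.915], [-1.0, -0.001, 0.0]]
ft_force: [-1.1, 0.8, 0.1]
grip_width: 0.0425
```

drive_tool(
  targets=[
    [[-0.5, 0, 0, 0, 0, 0, 0], [-0.6, 0, 0, 0, 0, 0, 0], [-0.4, 0, 0, 0, 0, 0, 0], [0, 0, 0, 0, 0, 0, 0]],
  ],
)

```text
time_s: 14.55
position: [0.4839, -0.1976, 0.2778]
tool_rot: [[0.005, -0.915, 0.404], [-0.003, 0.404, 0.915], [-1.0, -0.006, -0.001]]
ft_force: [0.4, -0.2, -0.4]
grip_width: 0.0425
```

```bash
python3 st.py; python3 - <<'E'
from plan import *
a=shot('scene','s9.png')
i=cv2.resize(a['image'][105:175,150:245,::-1],None,fx=8,fy=8,interpolation=2); cv2.imwrite('pics/c9.png',np.clip(i*1.8,0,255).astype('uint8'))
plan([.648,-.2175,.24],68.5,-1,vmax=.03)
E
```

```text
14.55 [ 0.4839 -0.1976  0.2778] [ 0.4 -0.2 -0.4] T [-0.05  0.06  0.02] jaw 66.17 0.04253532689481405 [ -35.   17.   74.    0.   89. -101.]
[[[0.121, -0.529, 0.16, -0.007, -0.0, 0.0, -1], [0.121, -0.53, 0.157, -0.007, -0.0, 0.0, -1], [0.121, -0.531, 0.153, -0.007, -0.0, 0.001, -1], [0.12, -0.532, 0.149, -0.007, -0.0, 0.0, -1], [0.12, -0.533, 0.145, -0.006, -0.0, 0.001, -1]]]
[[[0.119, -0.534, 0.142, -0.007, -0.0, 0.0, -1]]]
end [ 0.648  -0.2175  0.24  ] [0.366 0.931]
```

View pics/c9.png

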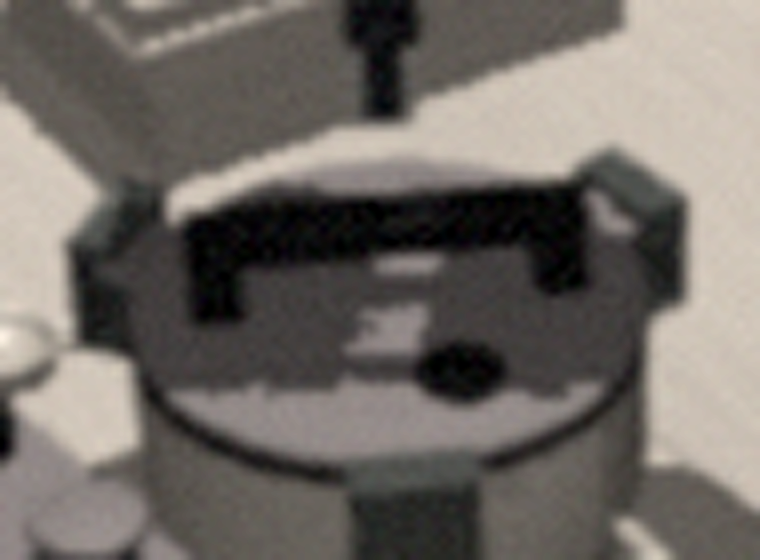

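Bar unmoved: locked. Fingers shut, I go to the white start button. It is white and flat, at scene (144,155) on the −y side; the grey mushroom at scene (161,171) is the stop.

drive_tool(
  targets=[
    [[0, -0.529, 0.16, -0.007, 0, 0, -1], [0, -0.53, 0.157, -0.007, 0, 0, -1], [0, -0.531, 0.153, -0.007, 0, 0, -1], [0.06, -0.532, 0.149, -0.007, 0, 0, -1], [0.12, -0.533, 0.145, -0.006, 0, 0, -1]],
  ],
  force=40,
)

```text
time_s: 15.1
position: [0.6212, -0.2139, 0.2646]
tool_rot: [[-0.001, -0.928, 0.372], [0.001, 0.372, 0.928], [-1.0, 0.001, 0.0]]
ft_force: [0.1, -0.2, 0.4]
grip_width: 0.0003
```

drive_tool(
  targets=[
    [[0.25, -0.534, 0.142, -0.007, 0, 0, -1], [0.25, 0, 0, 0, 0, 0, -1], [0.25, 0, 0, 0, 0, 0, -1], [0, 0, 0, 0, 0, 0, -1]],
  ],
)

```text
time_s: 15.5
position: [0.6469, -0.2169, 0.2249]
tool_rot: [[-0.005, -0.931, 0.366], [0.003, 0.366, 0.931], [-1.0, 0.006, 0.001]]
ft_force: [-0.3, 0.5, -0.2]
grip_width: 0.0001
```

```bash
python3 st.py; python3 - <<'E'
from plan import *
a=shot('scene','s10.png')
i=cv2.resize(a['image'][105:195,100:220,::-1],None,fx=6.5,fy=6.5,interpolation=2); cv2.imwrite('pics/c10.png',np.clip(i*1.6,0,255).astype('uint8'))
plan([.648,-.2175,.195],68.5,-1,vmax=.03)
E
```

```text
15.5 [ 0.6469 -0.2169  0.2249] [-0.3  0.5 -0.2] T [ 0.02 -0.01  0.01] jaw 68.52 0.00011628564905908536 [-28.  36.  50.   0.  94. -97.]
[[[0.316, -0.01, -0.001, 0.0, 0.0, -0.002, -1], [0.317, -0.01, -0.001, 0.0, 0.0, -0.002, -1]]]
end [ 0.648  -0.2175  0.195 ] [0.366 0.931]
```

View pics/c10.png

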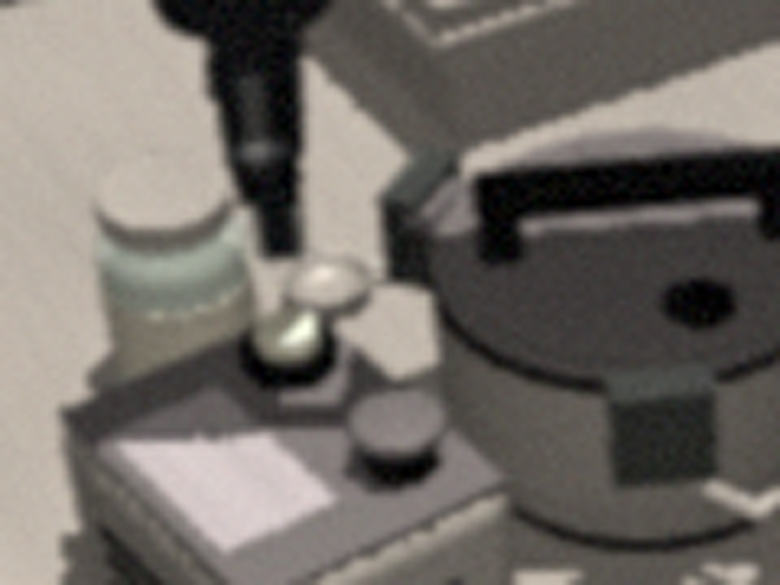

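The shut fingers stand above the white button (picture (288,330)). Pressing down step by step.

drive_tool(
  targets=[
    [[0.25, -0.01, 0, 0, 0, 0, -1], [0.25, -0.01, 0, 0, 0, 0, -1], [0.1, 0, 0, 0, 0, 0, -1], [0, 0, 0, 0, 0, 0, -1]],
  ],
)

```text
time_s: 15.95
position: [0.6482, -0.2175, 0.1973]
tool_rot: [[-0.002, -0.931, 0.366], [0.001, 0.366, 0.931], [-1.0, 0.002, 0.0]]
ft_force: [-0.8, -0.2, -0.6]
grip_width: 0.0001
```

drive_tool(
  targets=[
    [[0.05, 0, 0, 0, 0, 0, -1], [0.05, 0, 0, 0, 0, 0, -1], [0, 0, 0, 0, 0, 0, -1]],
  ],
)

```text
time_s: 16.25
position: [0.6485, -0.2176, 0.1934]
tool_rot: [[-0.0, -0.931, 0.366], [0.0, 0.366, 0.931], [-1.0, 0.0, 0.0]]
ft_force: [0.1, -0.7, 0.4]
grip_width: -0.0002
```

drive_tool(
  targets=[
    [[0.05, 0, 0, 0, 0, 0, -1], [0.05, 0, 0, 0, 0, 0, -1], [0, 0, 0, 0, 0, 0, -1]],
  ],
)

```text
time_s: 16.55
position: [0.6485, -0.2176, 0.1882]
tool_rot: [[-0.0, -0.931, 0.366], [0.0, 0.366, 0.931], [-1.0, 0.0, 0.0]]
ft_force: [-0.3, -0.4, -0.4]
grip_width: -0.0001
```

drive_tool(
  targets=[
    [[0.05, 0, 0, 0, 0, 0, -1], [0, 0, 0, 0, 0, 0, -1]],
  ],
)

```text
time_s: 16.75
position: [0.6486, -0.2177, 0.1861]
tool_rot: [[0.0, -0.931, 0.366], [-0.0, 0.366, 0.931], [-1.0, -0.0, -0.0]]
ft_force: [-0.5, -0.7, 2.8]
grip_width: -0.0001
```

drive_tool(
  targets=[
    [[0.04, 0, 0, 0, 0, 0, -1], [0, 0, 0, 0, 0, 0, -1]],
  ],
)

```text
time_s: 16.95
position: [0.6486, -0.2177, 0.1842]
tool_rot: [[0.0, -0.931, 0.366], [-0.0, 0.366, 0.931], [-1.0, -0.0, -0.0]]
ft_force: [-0.5, 0.4, 3.4]
grip_width: -0.0001
```

drive_tool(
  targets=[
    [[0.04, 0, 0, 0, 0, 0, -1], [0, 0, 0, 0, 0, 0, -1]],
  ],
)

```text
time_s: 17.15
position: [0.6486, -0.2177, 0.1822]
tool_rot: [[0.0, -0.931, 0.366], [-0.0, 0.366, 0.931], [-1.0, -0.0, -0.0]]
ft_force: [-1.0, 0.1, 4.7]
grip_width: -0.0001
```

drive_tool(
  targets=[
    [[0.03, 0, 0, 0, 0, 0, -1], [0, 0, 0, 0, 0, 0, -1]],
  ],
)

```text
time_s: 17.35
position: [0.6486, -0.2177, 0.182]
tool_rot: [[0.002, -0.931, 0.366], [-0.001, 0.366, 0.931], [-1.0, -0.002, -0.0]]
ft_force: [-1.8, 1.5, 10.2]
grip_width: -0.0
```

drive_tool(
  targets=[
    [[0.02, 0, 0, 0, 0, 0, -1], [0, 0, 0, 0, 0, 0, -1]],
  ],
)

```text
time_s: 17.55
position: [0.6487, -0.2177, 0.1819]
tool_rot: [[0.002, -0.931, 0.366], [-0.001, 0.366, 0.931], [-1.0, -0.003, -0.0]]
ft_force: [-4.4, 2.3, 14.8]
grip_width: 0.0003
```

Fully down: travel stopped at z 0.182 and the force rose well past 5 N. I retreat and check.

drive_tool(
  targets=[
    [[-0.15, 0, 0, 0, 0, 0, -1], [-0.4, 0, 0, 0, 0, 0, -1], [-0.7, 0, 0, 0, 0, 0, -1], [-0.7, 0, 0, 0, 0, 0, -1], [-0.3, 0, 0, 0, 0, 0, -1]],
  ],
)

```text
time_s: 18.05
position: [0.6489, -0.2178, 0.2952]
tool_rot: [[0.004, -0.931, 0.366], [-0.002, 0.366, 0.931], [-1.0, -0.004, -0.001]]
ft_force: [0.4, 0.9, -0.5]
grip_width: 0.0
```

drive_tool(
  targets=[
    [[0, 0, 0, 0, 0, 0, -1], [0, 0, 0, 0, 0, 0, -1]],
  ],
)

```text
time_s: 18.25
position: [0.6484, -0.2176, 0.2905]
tool_rot: [[-0.002, -0.931, 0.366], [0.001, 0.366, 0.931], [-1.0, 0.002, 0.0]]
ft_force: [0.4, 0.3, 0.2]
grip_width: -0.0001
```

```bash
python3 st.py; python3 - <<'E'
from plan import *
a=shot('scene','s11.png');b=shot('top','t11.png')
i=cv2.resize(a['image'][80:380,60:460,::-1],(800,600),interpolation=2); cv2.imwrite('pics/c11.png',np.clip(i*1.5,0,255).astype('uint8'))
E
```

```text
18.25 [ 0.6484 -0.2176  0.2905] [0.4 0.3 0.2] T [ 0.01 -0.03  0.  ] jaw 68.52 -0.00011815539866720194 [-28.  35.  42.   0. 103. -97.]
```

View pics/c11.png

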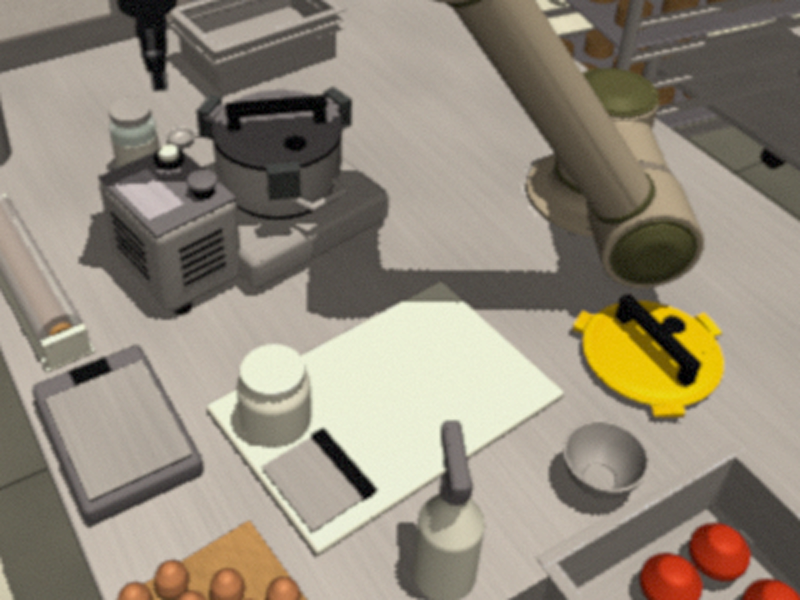

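The lid sits in the hooks at picture (280,125), all bystanders and the yellow lid are where they were, and the arm is clear. Handing in.

```bash
python3 -c "
from rig import close_job; print(close_job())"
```

```text
the job is handed in; nothing more can be done
None
```

The grey lid is fitted on the bowl and locked, and the start button was pressed only after that. I handed the job in at about 18 s, with the arm clear of everything.

- **Fit:** I took the lid from the board by its bar and lowered it onto the gasket with the ears between the hooks. Contact came at the expected height.
- **Lock:** I turned it about 45° clockwise to a hard stop. The torque went from about 0.5 to 2.8 N m. When I turned on, it fell to 0.9 N m, because the bar had slipped in the pads. I re-gripped it straight and pushed again; the torque rose to 2.65 N m and the bar looked unmoved in the next picture. The bar's yaw measured about −22°, against −21.3° expected for home.
- **Start:** The button went down about 6 mm to its end stop (14.8 N) and was then released.
- **Last picture:** The lid is in the hooks. In the scene view, the bystanders and the yellow look-alike are where they were.

When I re-gripped, the fingers pulled up on the locked lid with about 19 N for a moment. The ears are hidden under the hooks in the pictures, so contact with the end stops rests on the torque and the bar angle, not on seeing it.

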